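# Clip a swatch plate in the colour reader, scan it and swing the clip clear

### The job

On the colour reader, swing the spring clip by its red knob onto the edge of the glass swatch plate until its brass shoulder pin pinches the plate snugly, fully home and square, against the aluminium fence; then let go of the knob, leaving it pinched. With the plate clipped, press the green button fully down, then swing the clip right back clear of the plate, leaving the plate home against the fence. The glass is brittle and its swatches are wet: let the clip press it only gently (stay under 18 N), never touch the plate with the robot, and leave everything else where it stands.

Things in the scene. Friction and masses are not known exactly. Their poses are not given: they have to be found in the camera images.
- stage: colour reader: a fixed black slab 220 (x) x 300 (y) x 30 mm; origin at the centre of its underside, on the table. Its own x points from the front edge to the grey reader block at the back (34 mm tall), y to the left. Plate, clip, fence and button are on its deck, 30 mm above the table.
- plate: pale glass swatch plate with three red smears, 52 (its x) x 76 (its y) x 6 mm, 60 g, lying loose on the deck; origin at the centre of its underside. It starts 4 to 21 mm short of the fence and may be a little askew.
- fence: low aluminium bar 8 x 100 x 9 mm, fixed on the deck (where along the reader's x differs each time); origin on the deck at the middle of the face that meets the plate, x pointing away from the plate. Plate home: its +x long edge flat on this face, so the plate's origin is at x = -26 mm here.
- clip (a joint): angle of the spring clip about its vertical pivot screw, rad; range -0.35 to 1.6. It grows as the clip swings onto the plate (counter-clockwise from above). 0: nose parked 60 degrees back from the plate's edge; fully on: somewhere from 0.9 to 1.35, according to fence and shoulder pin; below 0.5: clear. At 1.047 the line knob-pivot-nose lies along the reader's y.
- pivot (a point): top of the brass pivot screw, on the clip's axis, 22 mm above the deck
- clip_knob (a point): centre of the top of the red knob, an upright cylinder 14 mm across and 36 mm tall (its top 48 mm above the deck), on the clip's tail 50 mm from the pivot, opposite the nose. The flat steel tail under it, 10 mm wide, has its top 18 mm above the deck.
- nose (a point): centre of the ball nose (16 mm across) at the end of the spring blade, 55 mm from the pivot; its underside hangs 2 mm above the deck, so it first pushes the plate ahead of it, then climbs onto the 6 mm thick plate and presses down with a few N
- shoulder: dark slotted bracket at the end of the clip's stiff arm, behind the nose; origin at deck height, 55 mm from the pivot and 10 mm behind the nose. From its slot hangs the upright brass shoulder pin, 6 mm across, screwed tight 2 to 13 mm behind this origin: the setting differs each time and is not measured, so feel for it. Fully on, the pin presses the plate's near long edge.
- scan_top (a point): centre of the top of the green push button, 26 mm across, in a grey ring housing on the deck; 6 mm travel, about 5 N when fully down, springs back up; its top is 22 mm above the deck
- scan (a joint): travel of the green button, m: 0 up, 0.006 fully down
- clip_arm: the swinging clip itself: flat steel arm carrying knob, shoulder pin and spring blade with nose; origin on the pivot axis at deck height. Its stiff pivot keeps it where it is left, and keeps the pinch if 6 to 10 N was reached at the knob. At the knob it takes up to 3 N while it swings free or slides the plate, some 3 to 8 N while the nose climbs the edge, less once the nose rides on top, then a steep rise as the shoulder pins the plate to the fence: stop there.
- vial: dark red vial, 24 mm across, 50 mm tall, standing on the reader's deck; origin at the centre of its underside; leave alone
- tin_lid: small open aluminium lid, 34 mm across, 8 mm tall, on the reader's deck; origin at the centre of its underside; leave alone
- tin_jar: white jar with aluminium cap, 50 mm across, 42 mm tall; origin at the centre of its underside; leave alone
- lipstick: open lipstick standing upright, 21 mm across, 72 mm tall; origin at the centre of its underside; leave alone
- lip_cap: black square cap, 23 x 23 x 45 mm; origin at the centre of its underside; leave alone
- beaker: glass beaker, 60 mm across the rim, 75 mm tall; origin at the centre of its underside; leave alone
- brush: pink-handled lip tool lying down, 160 mm long, 26 mm thick; origin at the centre of its underside, handle to -x; leave alone
Mind the look-alikes: they are no part of the job. There is more than one size of the plate; the job needs the middle-sized.

How it is judged:
By the outcome, as a careful person would: the job done as asked, in the order asked, and still so for the second after the job is handed in, with the robot touching nothing.
It also fails if it takes over 72 s, if anything falls off the work surface, if the arm or the gripper's body presses on something with over 40 N, if the wrist force passes 120 N, or if a joint passes its speed limit or range.

### The arm

A 6-joint arm with a two-finger parallel gripper is mounted at the origin on the work surface. World frame = base frame: x ahead of the robot, y to its left, z up, the work surface at z = 0. Lengths are in m, angles in rad, forces in N, time in s.
With the tool pointing down it reaches from about 0.425 to 1.125 m from the base axis. Payload 14.9 kg.
Tool frame: the origin (TCP) lies at the very end of the fingers, on their centre line; the grasp point (between the pads) lies 19 mm behind it; z points along the fingers, y is the line along which they close (so a half turn about z gives the same grasp; the last joint's range is limited). The gripper opens to 91 mm and grips with 3 to 60 N. Pads are 32 mm wide; open, the fingers measure 118 mm over their backs; the gripper's body (76 mm by 178 mm) begins 60 mm behind the grasp point.
Start: joints at [1.209, 0.379, 1.734, -0, 1.028, -0.033], TCP at [0.226, 0.663, 0.214] pointing down, gripper open.
Joint ranges: [-2.77, 2.77], [-0.74, 2.19], [0, 2.66], [-1.06, 4.2], [0.31, 2.87], [-3.08, 3.08]. Speed limits (rad/s): [1.89, 1.89, 2.39, 3.14, 3.14, 3.14].

### API

Orientations are given as a unit quaternion [x, y, z, w].
In Python, from cell import readout, eyes, finish_job, models gives the robot as it stands.
- The arm moves only by the tool send_rows, never from a script. Its argument "deltas" is a list of rows, each a list of 3 entries, a list of its own where there are three numbers: the turn, a rotation vector about the tool's x, y, z in rad, then the shift along the tool's x, y, z in mm, then the opening in per cent of the stroke, from 0 (shut) to 100 (fully open). A call has exactly 5 rows; each row is the pose to reach, as a shift and turn from the pose commanded when the call began, along the tool's axes at that moment; what a row does not reach only later rows make up. A row lasts 1/10 s, in which the tool goes at most 50 mm and 8.59 degrees, less where a joint would pass 70% of its speed; a pose out of reach is approached as far as the arm can. A call with a gripper value outside its range is refused whole. The fingers move at their own pace and stop on an object; "newtons" is the grip in N (left out, the last holds). Time passes only in rows, so rows that repeat a pose let the fingers close, or fill a call up. It gives the time, the measured TCP pose, the force, the opening and the grip force at its end, in the units of the state.
- readout.observe(): the state, without advancing time (a new reading comes with each control period).
- eyes.capture(name): name is "scene" or "top" or "wrist"; returns a dict with "color" (400x640x3 uint8, red, green, blue), "z_map" (400x640 float32, m along the optical axis (not along the pixel's ray), 0 where there is no reading), "fx", "fy", "cx", "cy" (pixels), "distortion" ([k1, k2, p1, p2, k3] as OpenCV has them; the pictures are not rectified), "world_from_camera" (4x4, takes a point from camera to world coordinates). Camera axes: x right, y down, z forward; pixel columns grow to the right and rows downward; lengths in m; the calibration is good to about 2 mm. A picture is of the moment at which its call begins.
- finish_job(): hands the job in; it is judged then, once.
Trained networks look in a picture, given as the dict that the camera call returned (one of the last four; its "shot" number tells which), for a name from the list of things; names that differ only in an ending like _2 or _b are one class to them, and where a whole thing is asked for, a point or a joint stands for the part that bears it (a point fixed in the world has none). Each returns a list of dicts, best first, with "confidence" (0 to 1); they miss things now and then, are a little off and sometimes report something else, mostly with a low value. They report only what shows in the picture. A call takes as long as a camera call. They do not tell look-alikes from the thing itself.
- models.recognise(picture, name): "location" ([x, y, z] in m, in world coordinates, good to about 4 mm: the middle of the surface that is visible of it).
- models.spot_point(picture, name): "location" ([x, y, z] in m, in world coordinates, good to about 4 mm: a listed point, or the origin of a listed thing).
The state is a dict: "t": time; "joint_positions": joint angles; "qvel": joint speeds; "joint_torque": joint torques, N m; "ee_pos": TCP position; "tcp_rot": TCP orientation; "contact_force": force on the tool from outside, world axes, zero at the start; "torque": the same for the moment, N m; "finger_gap": finger opening in m; "gripper_force": force on a finger pad.
Only numpy, scipy, OpenCV 4.12 (cv2) and the standard library are available. Lean on these libraries where they do the work, as an engineer would, in place of code of your own. Each camera call takes 0.05 s, during which the arm holds its last target. There are 200 camera calls.

## Working session

There is one attempt and no reset: what is moved stays moved. The work goes in short steps, Python scripts to look and compute and a tool call to move; the robot and the scene stay as the last step left them, time stands still between calls to the robot, and variables do not carry over. Pictures are saved under pics/ and viewed, at most 10 in all, crops included, and the job is handed in when it is done.

Besides the shell and the picture viewer there is one more tool, called after "Call:" in YAML: its name, and indented under it one key for each argument. send_rows: Moves the arm, as the interface text tells. Its arguments: {"type":"object","properties":{"deltas":{"type":"array","items":{"type":"array"}},"newtons":{"type":"number"}},"required":["deltas"]}

```bash
ls; mkdir -p pics; python3 - <<'E'
from cell import readout, eyes, models
import cv2,numpy as np
s=readout.observe(); print(s['t'],s['ee_pos'],s['tcp_rot'],s['contact_force'])
for c in ['top','scene']:
    p=eyes.capture(c); cv2.imwrite(f'pics/{c}1.png',p['color'][:,:,::-1])
    T=p['world_from_camera'];print(c,p['fx'],p['cx'],p['cy'],p['distortion'],T.round(3).tolist())
    for n in ['stage','plate','fence','pivot','clip_knob','nose','shoulder','scan_top','vial','tin_lid']:
        print(n,[(np.round(r['location'],3).tolist(),round(r['confidence'],2)) for r in models.spot_point(p,n)][:4])
E
```

```text
pics
0.0 [0.22590258 0.66213897 0.21330722] [ 1.63661531e-01  9.86516415e-01 -5.05228974e-04 -1.05022149e-04] [0.15643457 0.50242767 0.31237136]
top 385.5867472999289 316.4842670588283 192.20349995640743 [0.02929359 0.         0.         0.         0.        ] [[-0.017, -0.994, 0.105, 0.435], [-1.0, 0.014, -0.024, 0.004], [0.022, -0.106, -0.994, 1.22], [0.0, 0.0, 0.0, 1.0]]
stage [([0.581, 0.034, -0.002], 0.9), ([0.529, -0.075, 0.053], 0.6), ([0.584, 0.048, 0.029], 0.29)]
plate [([0.581, 0.052, 0.027], 0.93), ([0.363, 0.041, -0.002], 0.87), ([0.762, -0.003, 0.003], 0.57), ([0.511, 0.396, 0.003], 0.19)]
fence []
pivot [([0.581, 0.114, 0.051], 0.49)]
clip_knob [([0.626, 0.127, 0.076], 0.82)]
nose [([0.534, 0.08, 0.044], 0.54)]
shoulder [([0.529, 0.092, 0.031], 0.43)]
scan_top [([0.582, 0.111, 0.051], 0.69), ([0.526, -0.074, 0.052], 0.6), ([0.512, 0.396, 0.003], 0.51)]
vial [([0.642, -0.088, 0.032], 0.58)]
tin_lid [([0.494, 0.01, 0.034], 0.39)]
scene 470.0998502055581 314.79334512534285 205.70803669770712 [-0.10367564  0.          0.          0.          0.        ] [[-0.645, 0.486, -0.589, 1.191], [0.764, 0.39, -0.515, 0.574], [-0.021, -0.782, -0.623, 0.746], [0.0, 0.0, 0.0, 1.0]]
stage [([0.58, 0.033, 0.001], 0.74), ([0.583, 0.047, 0.032], 0.74), ([0.535, 0.098, 0.032], 0.41)]
plate [([0.586, 0.051, 0.03], 0.8), ([0.362, 0.038, 0.001], 0.62)]
fence [([0.62, 0.045, 0.031], 0.57), ([0.489, 0.007, 0.027], 0.3)]
pivot [([0.584, 0.11, 0.052], 0.55)]
clip_knob [([0.629, 0.133, 0.078], 0.6)]
nose [([0.62, 0.044, 0.032], 0.56), ([0.534, 0.085, 0.043], 0.41)]
shoulder [([0.53, 0.095, 0.03], 0.61)]
scan_top [([0.525, -0.073, 0.055], 0.61), ([0.535, 0.081, 0.042], 0.38)]
vial [([0.637, -0.092, 0.028], 0.77)]
tin_lid [([0.695, -0.362, -0.003], 0.74), ([0.584, 0.051, 0.028], 0.67), ([0.488, 0.01, 0.022], 0.57)]
```

```bash
python3 - <<'E'
import cv2
a=cv2.imread('pics/top1.png')
c=a[60:230,220:420]; cv2.imwrite('pics/crop1.png',cv2.resize(c,(700,595),interpolation=cv2.INTER_CUBIC))
E
```

```text
(no output)
```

View pics/top1.png

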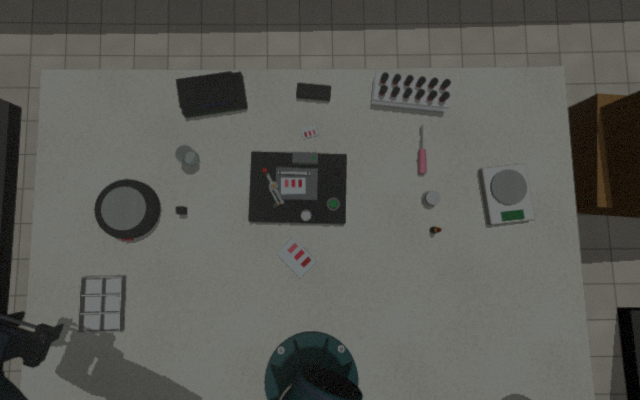

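View pics/scene1.png

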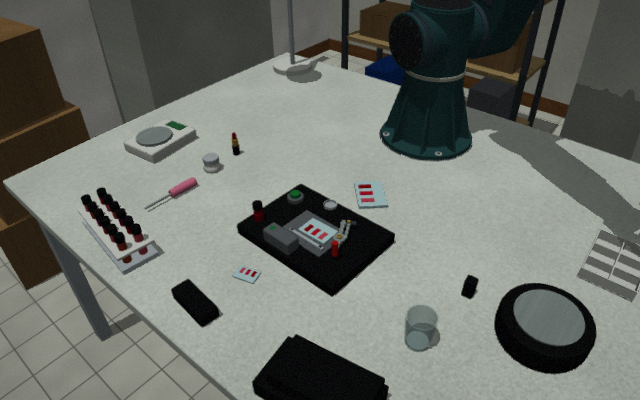

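View pics/crop1.png

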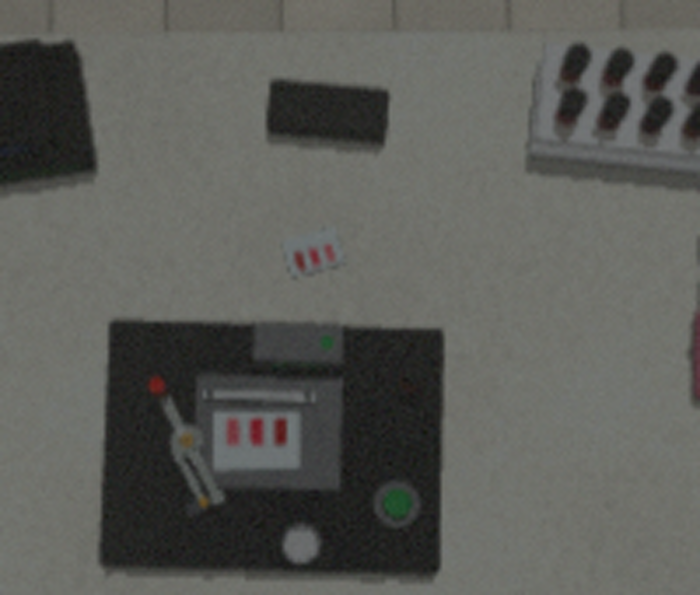

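The plate for the job is the mid-sized one on the reader, at about (293,185) in the top view. The look-alikes are a large plate on the table at (297,257) and a tiny one at (310,133). The crop confirms that the reader plate sits beside the clip: red knob (157,386), pivot (186,440), nose and pin (204,503), fence (260,396) and green button (397,502). The round thing on the deck at (301,545) is the tin lid.

Next I move above the knob and turn the tool on the way.

Call:
send_rows:
  deltas:
    - [[0,0,0.14],[-40,-27,-3],40]
    - [[0,0,0.29],[-80,-54,-6],40]
    - [[0,0,0.44],[-120,-81,-9],40]
    - [[0,0,0.58],[-160,-108,-12],40]
    - [[0,0,0.72],[-200,-135,-15],40]

```text
t: 1.6
ee_pos: [0.3726, 0.4686, 0.2292]
tcp_rot: [0.503, 0.864, 0.0, 0.0]
contact_force: [0.3, 0.6, -0.7]
finger_gap: 0.0541
gripper_force: 0.0
```

```bash
cat > h.py <<'E'
from cell import readout, eyes, models
import numpy as np
from scipy.spatial.transform import Rotation as R
def st():
    s=readout.observe(); r=R.from_quat(s['tcp_rot']); y=r.as_matrix()[:,1]
    print('t',round(s['t'],2),'pos',np.round(s['ee_pos']*np.array([1000]*3),1),'yaw',round(np.degrees(np.arctan2(y[1],y[0])),1),'F',np.round(s['contact_force'],1),'gap',round(s['finger_gap'],4),'j',np.round(s['joint_positions'],2))
    return s,r
def to(x,y,z,yaw):
    "yaw (deg) = world direction of tool y; prints tool-frame delta"
    s,r=st(); a=np.radians(yaw); ty=np.array([np.cos(a),np.sin(a),0]); tz=np.array([0,0,-1.])
    T=R.from_matrix(np.c_[np.cross(ty,tz),ty,tz])
    print('turn',(r.inv()*T).as_rotvec().round(3),'shift',r.inv().apply((np.array([x,y,z])-s['ee_pos'])*1000).round(1))
E
python3 -c "
from h import *
to(.627,.13,.25,-60)"
```

```text
t 1.6 pos [372.6 468.6 229.2] yaw 29.6 F [ 0.3  0.6 -0.7] gap 0.0541 j [0.86 0.2  1.94 0.   1.   0.34]
turn [ 0.    -0.     1.564] shift [-420.1   54.1  -20.8]
```

Call:
send_rows:
  deltas:
    - [[0,0,0.14],[-45,6,-2],40]
    - [[0,0,0.29],[-90,12,-4],40]
    - [[0,0,0.44],[-135,18,-6],40]
    - [[0,0,0.58],[-180,24,-8],40]
    - [[0,0,0.72],[-225,30,-10],40]

```text
t: 2.1
ee_pos: [0.5109, 0.2885, 0.2393]
tcp_rot: [0.775, 0.632, 0.0, 0.0]
contact_force: [0.9, 0.9, -0.2]
finger_gap: 0.0364
gripper_force: 0.0
```

```bash
python3 -c "
from h import *
to(.627,.13,.25,-60)"
```

```text
t 2.1 pos [510.9 288.5 239.3] yaw -11.7 F [ 0.9  0.9 -0.2] gap 0.0364 j [ 0.47  0.17  1.95 -0.    1.02  0.68]
turn [ 0.    -0.     0.843] shift [-131.7  145.8  -10.7]
```

Call:
send_rows:
  deltas:
    - [[0,0,0.14],[-27,29,-2],40]
    - [[0,0,0.29],[-53,58,-4],40]
    - [[0,0,0.44],[-80,87,-6],40]
    - [[0,0,0.58],[-106,116,-8],40]
    - [[0,0,0.73],[-132,146,-11],40]

```text
t: 2.6
ee_pos: [0.6278, 0.1304, 0.25]
tcp_rot: [0.95, 0.313, -0.0, -0.0]
contact_force: [0.7, 0.1, -0.3]
finger_gap: 0.0361
gripper_force: 0.0
```

```bash
python3 - <<'E'
from h import *
import cv2
to(.627,.13,.25,-60)
p=eyes.capture('wrist'); cv2.imwrite('pics/w1.png',p['color'][:,:,::-1])
print(p['fx'],p['world_from_camera'].round(3).tolist())
for n in ['plate','fence','pivot','clip_knob','nose','shoulder','scan_top','stage']:
    print(n,[(np.round(r['location'],4).tolist(),round(r['confidence'],2)) for r in models.spot_point(p,n)][:3])
E
```

```text
t 2.6 pos [627.8 130.4 250. ] yaw -53.5 F [ 0.7  0.1 -0.3] gap 0.0361 j [0.17 0.25 1.84 0.   1.06 1.1 ]
turn [-0.     0.     0.113] shift [-0.9 -0.1  0. ]
312.3727413158351 [[0.594, -0.771, -0.229, 0.694], [-0.804, -0.57, -0.168, 0.177], [-0.001, 0.284, -0.959, 0.421], [0.0, 0.0, 0.0, 1.0]]
plate [([0.7606, -0.0001, 0.0026], 0.92), ([0.3621, 0.0417, 0.0018], 0.65), ([0.583, 0.0455, 0.0302], 0.61)]
fence [([0.62, 0.047, 0.0291], 0.74)]
pivot [([0.5858, 0.1062, 0.0485], 0.78), ([0.5094, 0.3914, 0.0001], 0.63)]
clip_knob [([0.6259, 0.1343, 0.079], 0.62)]
nose [([0.5328, 0.0831, 0.0439], 0.72)]
shoulder [([0.5839, 0.1093, 0.0477], 0.57), ([0.5276, 0.0889, 0.031], 0.45)]
scan_top []
stage [([0.5768, 0.0381, -0.0005], 0.68), ([0.6814, 0.3749, 0.0024], 0.51), ([0.5278, 0.0907, 0.0333], 0.15)]
```

View pics/w1.png

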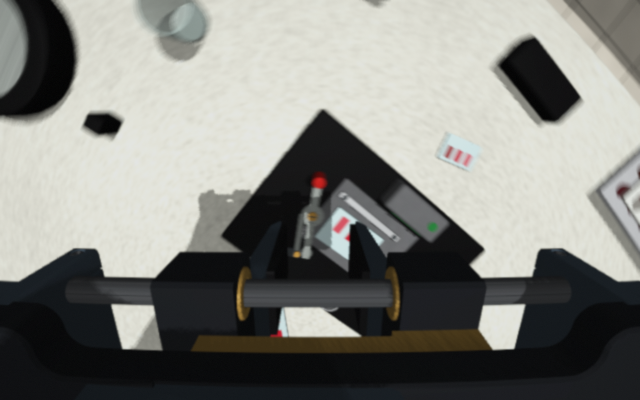

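The wrist view shows the red knob at (319,181), the pivot at (311,216), the plate to its right and the fence at (370,215), with the fingers pointing at the clip. The networks agree on the knob to within about 4 mm, so I lower the fork over it.

Call:
send_rows:
  deltas:
    - [[0,0,0.11],[-1,-2,40],40]
    - [[0,0,0.11],[-2,-2,80],40]
    - [[0,0,0.11],[-2,-2,120],40]
    - [[0,0,0.11],[-2,-2,150],40]
    - [[0,0,0.11],[-2,-2,160],40]

```text
t: 3.55
ee_pos: [0.6222, 0.1326, 0.0869]
tcp_rot: [0.965, 0.264, -0.002, -0.0]
contact_force: [-0.2, 0.1, 0.1]
finger_gap: 0.0365
gripper_force: 0.0
```

```bash
python3 - <<'E'
from h import *
import cv2
to(.627,.133,.058,-60)
p=eyes.capture('wrist')
c=cv2.resize(p['color'][90:330,150:490,::-1],(680,480)); cv2.imwrite('pics/w2.png',c)
for n in ['clip_knob','pivot','plate','fence']:
    print(n,[(np.round(r['location'],4).tolist(),round(r['confidence'],2)) for r in models.spot_point(p,n)][:3])
E
```

```text
t 3.55 pos [622.2 132.6  86.9] yaw -59.4 F [-0.2  0.1  0.1] gap 0.0365 j [0.17 0.45 1.91 0.   0.79 1.21]
turn [-0.001  0.004  0.01 ] shift [ 4.4  2.2 28.9]
clip_knob [([0.6325, 0.1328, 0.0809], 0.94)]
pivot [([0.5856, 0.1085, 0.0503], 0.68)]
plate [([0.7608, -0.0009, 0.003], 0.94), ([0.579, 0.1061, 0.0261], 0.41), ([0.5823, 0.1049, 0.0485], 0.29)]
fence []
```

View pics/w2.png

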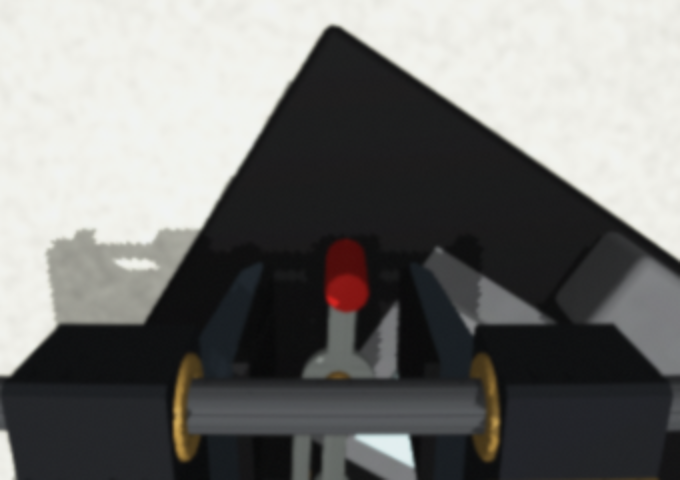

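The knob sits midway between the fingers: knob at (345,270), fingertips at (255,270) and (420,270). I go down to about 58 mm and narrow the fork around it.

Call:
send_rows:
  deltas:
    - [[0,0,0],[5,2,15],40]
    - [[0,0,0],[5,2,29],40]
    - [[0,0,0],[5,2,29],30]
    - [[0,0,0],[5,2,29],26]
    - [[0,0,0],[5,2,29],26]

```text
t: 4.3
ee_pos: [0.6297, 0.1332, 0.0611]
tcp_rot: [0.965, 0.263, 0.0, 0.0]
contact_force: [-0.2, 0.6, 1.3]
finger_gap: 0.0236
gripper_force: 0.0
```

```bash
cat >> h.py <<'E'
P=np.array([.5845,.110])
def arc(deg,n=5,z=.058,psi=None):
    "n rows along the arc about P, from the present TCP (its own radius 50 mm), turning with it"
    s,r=st(); f=np.degrees(np.arctan2(s['ee_pos'][1]-P[1],s['ee_pos'][0]-P[0])); print('radial deg',round(f,1),'rad',np.hypot(*(s['ee_pos'][:2]-P)).round(4))
    for k in range(1,n+1):
        a=np.radians(f+deg*k/n); ty=np.array([np.sin(a),-np.cos(a),0]); tz=np.array([0,0,-1.])
        T=R.from_matrix(np.c_[np.cross(ty,tz),ty,tz]); q=np.r_[P+.05*np.array([np.cos(a),np.sin(a)]),z]
        print((r.inv()*T).as_rotvec().round(3).tolist(),r.inv().apply((q-s['ee_pos'])*1000).round(1).tolist())
E
python3 -c "
from h import *
arc(25)"
```

```text
t 4.3 pos [629.7 133.2  61.1] yaw -59.5 F [-0.2  0.6  1.3] gap 0.0236 j [ 0.17  0.5   1.9  -0.    0.75  1.21]
radial deg 27.1 rad 0.0508
[0.0, 0.0, -0.028] [-0.7, -4.4, 3.1]
[0.0, 0.0, -0.115] [-1.0, -8.8, 3.1]
[0.0, 0.0, -0.202] [-1.7, -13.1, 3.1]
[0.0, 0.0, -0.29] [-2.8, -17.3, 3.0]
[0.0, 0.0, -0.377] [-4.2, -21.4, 3.0]
```

Call:
send_rows:
  deltas:
    - [[0,0,-0.05],[0,-4.4,0],26]
    - [[0,0,-0.12],[-1,-8.8,0],26]
    - [[0,0,-0.2],[-1.7,-13.1,0],26]
    - [[0,0,-0.29],[-2.8,-17.3,0],26]
    - [[0,0,-0.38],[-4.2,-21.4,0],26]

```text
t: 4.8
ee_pos: [0.6158, 0.1496, 0.0616]
tcp_rot: [0.897, 0.442, 0.001, 0.0]
contact_force: [3.6, -0.8, -1.1]
finger_gap: 0.0234
gripper_force: 1.4
```

```bash
python3 - <<'E'
from h import *
arc(12,5)
E
```

```text
t 4.8 pos [615.8 149.6  61.6] yaw -37.5 F [ 3.6 -0.8 -1.1] gap 0.0234 j [ 0.2   0.49  1.92 -0.    0.74  0.86]
radial deg 51.6 rad 0.0505
[0.001, -0.001, -0.027] [-0.5, -2.1, 3.6]
[0.001, -0.001, -0.069] [-0.6, -4.2, 3.6]
[0.001, -0.001, -0.111] [-0.8, -6.3, 3.6]
[0.001, -0.001, -0.152] [-1.1, -8.4, 3.6]
[0.001, -0.001, -0.194] [-1.4, -10.4, 3.6]
```

Call:
send_rows:
  deltas:
    - [[0,0,-0.04],[0,-2.1,0],26]
    - [[0,0,-0.07],[0,-4.2,0],26]
    - [[0,0,-0.11],[-0.6,-6.3,0],26]
    - [[0,0,-0.15],[-0.9,-8.4,0],26]
    - [[0,0,-0.19],[-1.4,-10.4,0],26]

```text
t: 5.3
ee_pos: [0.607, 0.155, 0.0616]
tcp_rot: [0.851, 0.525, 0.001, 0.0]
contact_force: [3.6, -0.1, -0.9]
finger_gap: 0.0238
gripper_force: 1.8
```

```bash
python3 - <<'E'
from h import *
arc(10,5)
E
```

```text
t 5.3 pos [607.  155.   61.6] yaw -26.7 F [ 3.6 -0.1 -0.9] gap 0.0238 j [ 0.21  0.48  1.93 -0.    0.73  0.68]
radial deg 63.4 rad 0.0503
[0.002, -0.001, -0.038] [-0.3, -1.8, 3.6]
[0.002, -0.001, -0.073] [-0.4, -3.5, 3.6]
[0.002, -0.001, -0.108] [-0.6, -5.2, 3.6]
[0.002, -0.001, -0.142] [-0.8, -7.0, 3.6]
[0.002, -0.001, -0.177] [-1.0, -8.7, 3.6]
```

Call:
send_rows:
  deltas:
    - [[0,0,-0.04],[-0.1,-1.8,0],26]
    - [[0,0,-0.07],[-0.2,-3.5,0],26]
    - [[0,0,-0.11],[-0.5,-5.2,0],26]
    - [[0,0,-0.14],[-0.7,-7.0,0],26]
    - [[0,0,-0.18],[-1.0,-8.7,0],26]

```text
t: 5.8
ee_pos: [0.5982, 0.1579, 0.0613]
tcp_rot: [0.801, 0.599, 0.0, 0.0]
contact_force: [3.3, 0.2, 1.2]
finger_gap: 0.0236
gripper_force: 1.6
```

```bash
python3 - <<'E'
from h import *
arc(8,5)
E
```

```text
t 5.8 pos [598.2 157.9  61.3] yaw -16.4 F [3.3 0.2 1.2] gap 0.0236 j [0.22 0.47 1.95 0.   0.72 0.51]
radial deg 74.0 rad 0.0498
[0.001, -0.0, -0.035] [0.1, -1.4, 3.3]
[0.001, -0.0, -0.063] [0.1, -2.8, 3.3]
[0.001, -0.0, -0.091] [-0.1, -4.2, 3.3]
[0.001, -0.0, -0.119] [-0.2, -5.6, 3.3]
[0.001, -0.0, -0.147] [-0.4, -7.0, 3.3]
```

Call:
send_rows:
  deltas:
    - [[0,0,-0.03],[0,-1.4,0],26]
    - [[0,0,-0.06],[0,-2.8,0],26]
    - [[0,0,-0.09],[-0.1,-4.2,0],26]
    - [[0,0,-0.12],[-0.2,-5.6,0],26]
    - [[0,0,-0.15],[-0.4,-7.0,0],26]

```text
t: 6.3
ee_pos: [0.5914, 0.1594, 0.0613]
tcp_rot: [0.754, 0.657, 0.0, 0.0]
contact_force: [4.0, -0.2, 2.3]
finger_gap: 0.024
gripper_force: 2.2
```

```bash
python3 - <<'E'
from h import *
arc(5,5)
E
```

```text
t 6.3 pos [591.4 159.4  61.3] yaw -7.8 F [ 4.  -0.2  2.3] gap 0.024 j [ 0.23  0.46  1.96 -0.    0.72  0.36]
radial deg 82.1 rad 0.0499
[0.001, -0.0, -0.015] [0.1, -0.9, 3.3]
[0.001, -0.0, -0.032] [0.1, -1.7, 3.3]
[0.001, -0.0, -0.05] [0.1, -2.6, 3.3]
[0.001, -0.0, -0.067] [0.0, -3.5, 3.3]
[0.001, -0.0, -0.085] [-0.1, -4.4, 3.3]
```

Call:
send_rows:
  deltas:
    - [[0,0,-0.02],[0,-0.9,0],26]
    - [[0,0,-0.04],[0,-1.7,0],26]
    - [[0,0,-0.05],[0,-2.6,0],26]
    - [[0,0,-0.07],[0,-3.5,0],26]
    - [[0,0,-0.09],[-0.1,-4.4,0],26]

```text
t: 6.8
ee_pos: [0.5866, 0.1599, 0.0609]
tcp_rot: [0.723, 0.69, 0.0, -0.0]
contact_force: [4.5, 1.1, 2.3]
finger_gap: 0.024
gripper_force: 2.0
```

```bash
python3 - <<'E'
from h import *
arc(5,5)
p=eyes.capture('top')
import cv2
cv2.imwrite('pics/t2.png',cv2.resize(p['color'][140:230,240:355,::-1],(690,540),interpolation=cv2.INTER_CUBIC))
E
```

```text
t 6.8 pos [586.6 159.9  60.9] yaw -2.7 F [4.5 1.1 2.3] gap 0.024 j [0.23 0.46 1.97 0.   0.72 0.27]
radial deg 87.6 rad 0.0499
[0.0, -0.0, -0.022] [0.0, -0.9, 2.9]
[0.0, -0.0, -0.039] [0.0, -1.7, 2.9]
[0.0, -0.0, -0.057] [-0.0, -2.6, 2.9]
[0.0, -0.0, -0.074] [-0.1, -3.5, 2.9]
[0.0, -0.0, -0.092] [-0.2, -4.4, 2.9]
```

View pics/t2.png

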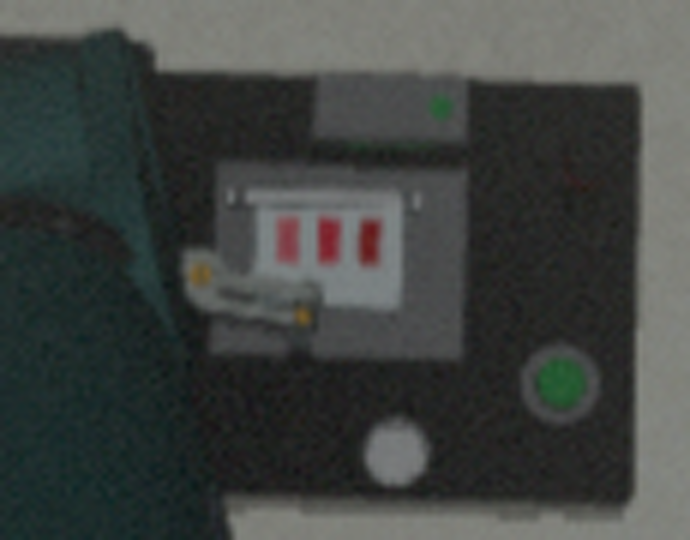

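The top view shows the nose on the plate, at about (315,292). The brass pin at (303,315) is close to the plate's near edge (row 308), and the plate is almost at the fence (row 190). Finer steps from here.

Call:
send_rows:
  deltas:
    - [[0,0,-0.01],[0,-0.5,0],26]
    - [[0,0,-0.02],[0,-0.9,0],26]
    - [[0,0,-0.03],[0,-1.3,0],26]
    - [[0,0,-0.04],[0,-1.7,0],26]
    - [[0,0,-0.05],[0,-2.2,0],26]

```text
t: 7.35
ee_pos: [0.5844, 0.1599, 0.0609]
tcp_rot: [0.706, 0.708, -0.0, -0.0]
contact_force: [3.7, -0.1, 0.9]
finger_gap: 0.0238
gripper_force: 1.9
```

```bash
python3 - <<'E'
from h import *
arc(2.5,5)
E
```

```text
t 7.35 pos [584.4 159.9  60.9] yaw 0.2 F [ 3.7 -0.1  0.9] gap 0.0238 j [ 0.23  0.45  1.97 -0.    0.71  0.23]
radial deg 90.1 rad 0.0499
[-0.0, 0.0, -0.008] [0.1, -0.4, 2.9]
[-0.0, 0.0, -0.017] [0.1, -0.9, 2.9]
[-0.0, 0.0, -0.025] [0.0, -1.3, 2.9]
[-0.0, 0.0, -0.034] [0.0, -1.7, 2.9]
[-0.0, 0.0, -0.043] [0.0, -2.2, 2.9]
```

Call:
send_rows:
  deltas:
    - [[0,0,-0.01],[0,-0.5,0],26]
    - [[0,0,-0.02],[0,-0.9,0],26]
    - [[0,0,-0.03],[0,-1.3,0],26]
    - [[0,0,-0.04],[0,-1.7,0],26]
    - [[0,0,-0.05],[0,-2.2,0],26]

```text
t: 7.85
ee_pos: [0.5826, 0.1598, 0.061]
tcp_rot: [0.688, 0.726, 0.0, 0.0]
contact_force: [8.4, -2.5, -1.0]
finger_gap: 0.0238
gripper_force: 3.8
```

Call:
send_rows:
  deltas:
    - [[0,0,0],[0,0,0],26]
    - [[0,0,0],[0,0,0],26]
    - [[0,0,0],[0,0,0],26]
    - [[0,0,0],[0,0,0],26]
    - [[0,0,0],[0,0,0],26]

```text
t: 8.35
ee_pos: [0.5826, 0.1598, 0.061]
tcp_rot: [0.688, 0.725, 0.0, 0.0]
contact_force: [6.4, -2.0, -0.7]
finger_gap: 0.0238
gripper_force: 3.2
```

```bash
python3 - <<'E'
from h import *
st()
import cv2
p=eyes.capture('top')
a=cv2.resize(p['color'][160:200,265:320,::-1],(715,520),interpolation=cv2.INTER_CUBIC)
cv2.imwrite('pics/t3.png',cv2.convertScaleAbs(a,alpha=1.6))
z=p['z_map'];fx,fy,cx,cy=[p[k] for k in('fx','fy','cx','cy')]
v,u=np.mgrid[160:200,265:320]; pts=cv2.undistortPoints(np.c_[u.ravel(),v.ravel()].astype(float)[:,None],np.array([[fx,0,cx],[0,fy,cy],[0,0,1]]),np.array(p['distortion']))[:,0]
d=z[160:200,265:320].ravel(); X=np.c_[pts*d[:,None],d,np.ones_like(d)]@p['world_from_camera'].T
H=(X[:,2]*1000).reshape(40,55).round().astype(int)
for r in range(8,32): print(r+160,H[r,8:40])
E
```

```text
t 8.35 pos [582.6 159.8  61. ] yaw 3.0 F [ 6.4 -2.  -0.7] gap 0.0238 j [ 0.23  0.45  1.98 -0.    0.71  0.18]
168 [29 29 28 33 34 33 34 30 34 33 31 30 32 29 29 31 30 31 29 30 32 30 30 37
 28 32 33 30 34 35 33 29]
169 [32 28 29 32 27 31 33 30 32 29 34 30 27 33 35 28 32 30 32 29 33 26 34 31
 33 29 30 29 28 29 31 33]
170 [28 26 28 31 31 31 33 32 29 31 33 31 31 29 29 29 30 31 28 27 32 31 33 32
 32 32 30 30 34 32 32 31]
171 [34 29 31 32 32 29 30 31 31 34 31 30 30 28 28 31 31 29 32 30 31 30 32 27
 32 27 28 32 34 27 38 30]
172 [  33   34   29   35   26 1220   40   42   39   39   35   38   36   36
   37   39   41   44   40   37   40   40   35   40   37   42   39   42
   40   40   40   39]
173 [33 28 29 28 30 42 47 39 39 40 30 41 36 38 37 42 36 38 44 45 38 39 40 41
 37 36 42 39 38 40 40 39]
174 [33 28 31 35 33 33 30 27 34 35 35 35 37 36 35 37 40 36 44 38 37 39 42 35
 41 37 39 43 42 41 36 40]
175 [26 35 30 28 28 31 31 30 32 33 40 37 37 36 38 34 38 37 35 35 39 41 33 36
 35 38 41 36 38 36 38 37]
176 [32 28 26 34 32 29 31 30 30 31 34 36 34 38 34 38 35 34 38 39 34 36 39 36
 39 38 31 39 40 35 34 36]
[... 910 characters left out ...]
52 48 47 45 54 36 36 34 36 36 33 34 38 47 35 36 35 33 39
 34 37 39 39 35 39 34 39]
186 [52 53 48 49 48 46 47 46 48 52 50 49 53 50 53 52 52 52 53 53 49 38 35 35
 36 40 41 35 34 35 39 36]
187 [51 52 48 46 47 47 52 50 53 50 47 56 50 53 50 53 58 52 52 52 47 36 35 36
 37 34 36 34 33 37 35 40]
188 [46 48 50 46 38 28 29 30 30 35 51 54 53 50 52 45 54 53 53 52 52 35 38 34
 39 37 35 34 36 36 34 33]
189 [49 48 48 49 27 34 34 29 31 40 37 40 34 43 36 34 46 48 53 52 44 36 36 40
 37 35 35 38 36 35 39 36]
190 [52 45 48 47 48 47 48 48 49 45 43 52 47 45 35 38 50 48 48 50 35 35 35 36
 37 39 36 39 38 34 35 38]
191 [51 50 50 48 55 52 46 48 46 45 48 50 50 50 48 49 45 51 50 48 32 36 33 34
 33 33 34 39 33 39 33 33]
```

View pics/t3.png

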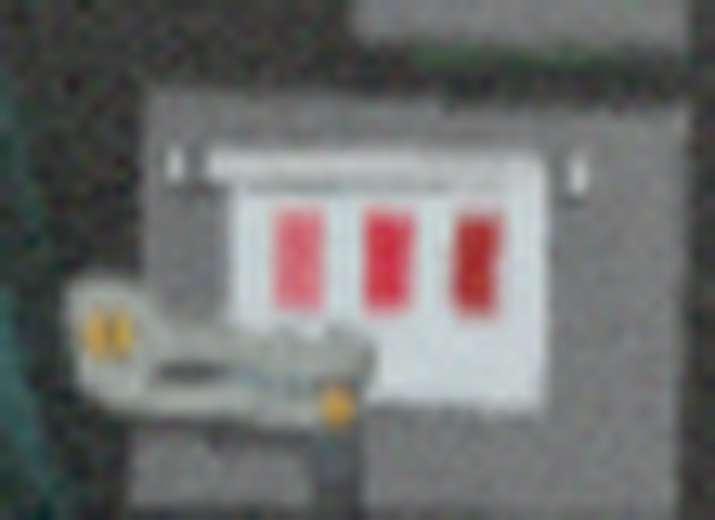

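The nose rides on the plate (its top reads about 52 mm) and the pin at (337,405) meets the near edge. The thin dark line at the fence (about row 185) is perhaps a little wider on the left, and force is rising. I push on in tiny steps.

Call:
send_rows:
  deltas:
    - [[0,0,0],[0,-0.2,0],26]
    - [[0,0,0],[0,-0.4,0],26]
    - [[0,0,-0.01],[0,-0.5,0],26]
    - [[0,0,-0.01],[0,-0.6,0],26]
    - [[0,0,-0.01],[0,-0.7,0],26]

```text
t: 8.9
ee_pos: [0.5824, 0.1597, 0.061]
tcp_rot: [0.685, 0.729, 0.001, 0.001]
contact_force: [9.6, -3.3, -2.2]
finger_gap: 0.0237
gripper_force: 4.8
```

The force has climbed steeply to about 10 N with almost no motion, so the plate is pinched. I back the finger off the knob to mid-fork, then lift.

Call:
send_rows:
  deltas:
    - [[0,0,0],[0,1,0],26]
    - [[0,0,0],[0,2,0],26]
    - [[0,0,0],[0,3.5,0],26]
    - [[0,0,0],[0,5,0],26]
    - [[0,0,0],[0,5,0],26]

```text
t: 9.4
ee_pos: [0.5864, 0.1602, 0.0608]
tcp_rot: [0.685, 0.729, -0.0, -0.0]
contact_force: [1.3, -0.7, -0.6]
finger_gap: 0.0238
gripper_force: 0.0
```

```bash
python3 - <<'E'
from h import *
st()
E
```

```text
t 9.4 pos [586.4 160.2  60.8] yaw 3.6 F [ 1.3 -0.7 -0.6] gap 0.0238 j [0.23 0.46 1.97 0.   0.72 0.17]
```

Call:
send_rows:
  deltas:
    - [[0,0,0],[0,0,-25],26]
    - [[0,0,0],[0,0,-60],26]
    - [[0,0,0],[-20,-10,-100],20]
    - [[0,0,0],[-65,-20,-110],10]
    - [[0,0,0],[-110,-30,-110],0]

```text
t: 9.9
ee_pos: [0.564, 0.0479, 0.1732]
tcp_rot: [0.684, 0.729, 0.001, 0.001]
contact_force: [0.9, -0.7, -0.8]
finger_gap: 0.0052
gripper_force: 0.0
```

Call:
send_rows:
  deltas:
    - [[0,0,0],[-45,-10,0],0]
    - [[0,0,0],[-90,-20,0],0]
    - [[0,0,0],[-113,-30,0],0]
    - [[0,0,0],[-113,-45,0],0]
    - [[0,0,0],[-113,-45,0],0]

```text
t: 10.4
ee_pos: [0.5237, -0.0671, 0.1706]
tcp_rot: [0.685, 0.728, -0.0, -0.001]
contact_force: [0.0, -0.3, -0.6]
finger_gap: 0.0004
gripper_force: 0.0
```

```bash
python3 - <<'E'
from h import *
import cv2
to(.526,-.074,.065,0)
for c in ['wrist','scene','top']:
    p=eyes.capture(c)
    print(c,[(np.round(r['location'],4).tolist(),round(r['confidence'],2)) for r in models.spot_point(p,'scan_top')][:3])
    if c=='wrist': cv2.imwrite('pics/w3.png',p['color'][:,:,::-1])
    if c=='top': cv2.imwrite('pics/t4.png',cv2.convertScaleAbs(cv2.resize(p['color'][160:200,265:320,::-1],(715,520),interpolation=cv2.INTER_CUBIC),alpha=1.6))
    z=p['z_map'];g=p['color'].astype(int); m=(g[:,:,1]>1.5*g[:,:,0])&(g[:,:,1]>1.5*g[:,:,2])&(g[:,:,1]>60)&(z>0)
    n,l,s,cc=cv2.connectedComponentsWithStats(m.astype(np.uint8))
    for i in range(1,n):
        if s[i,4]<15: continue
        d=np.median(z[l==i]); K=np.array([[p['fx'],0,p['cx']],[0,p['fy'],p['cy']],[0,0,1]])
        q=cv2.undistortPoints(cc[i].reshape(1,1,2),K,np.array(p['distortion']))[0,0]
        print('green',s[i,4],cc[i].round(1),(p['world_from_camera']@np.r_[q*d,d,1])[:3].round(4))
E
```

```text
t 10.4 pos [523.7 -67.1 170.6] yaw 3.5 F [ 0.  -0.3 -0.6] gap 0.0004 j [-0.17  0.17  2.1   0.    0.87 -0.23]
turn [-0.001 -0.     0.061] shift [ -7.1   2.  105.6]
wrist [([0.5263, -0.0723, 0.0511], 0.67)]
green 88 [460.3 121.7] [0.6479 0.01   0.057 ]
green 122 [477.7 152.9] [ 0.6654 -0.0158  0.0647]
green 489 [318.9 201.3] [ 0.5258 -0.0736  0.0522]
scene [([0.5227, -0.0749, 0.0513], 0.51), ([0.443, -0.3915, -0.0003], 0.47)]
green 76 [175.5 125.2] [ 0.4834 -0.6236  0.037 ]
green 15 [272. 227.] [ 0.6632 -0.0151  0.0649]
top []
green 141 [512.5 214.8] [ 0.4818 -0.6277  0.0365]
```

View pics/w3.png

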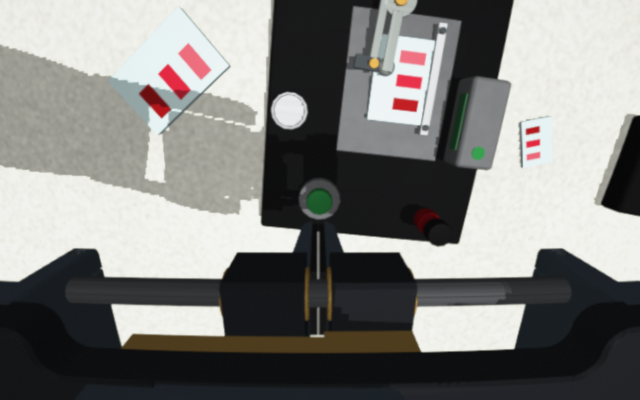

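View pics/t4.png

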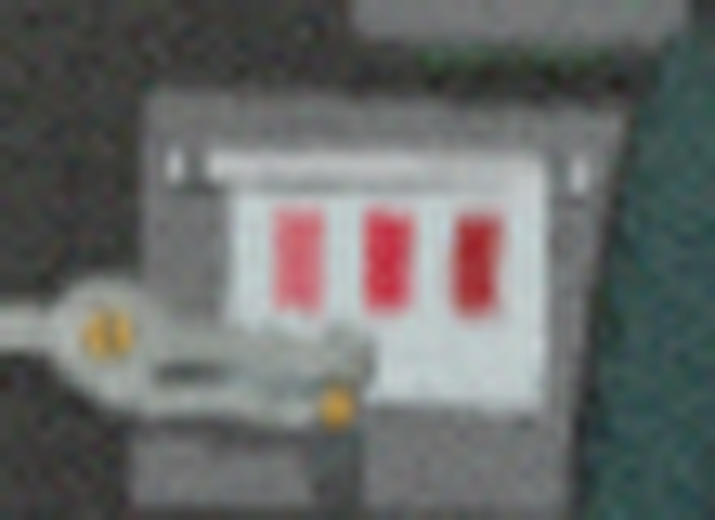

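The wrist view shows the plate flush along the fence, at (430,80), with the clip pinching it at (380,65). The button is at (319,201), and the top view confirms the clip has stayed put. Next I go down to the button.

Call:
send_rows:
  deltas:
    - [[0,0,0],[-6.5,2.5,30],0]
    - [[0,0,0],[-6.5,2.5,65],0]
    - [[0,0,0],[-6.5,2.5,95],0]
    - [[0,0,0],[-6.5,2.5,110],0]
    - [[0,0,0],[-6.5,2.5,110],0]

```text
t: 11.2
ee_pos: [0.5275, -0.0728, 0.0593]
tcp_rot: [0.685, 0.729, -0.001, -0.001]
contact_force: [0.5, 0.7, 1.0]
finger_gap: 0.0007
gripper_force: 0.0
```

Call:
send_rows:
  deltas:
    - [[0,0,0],[0,0,2],0]
    - [[0,0,0],[0,0,4],0]
    - [[0,0,0],[0,0,6],0]
    - [[0,0,0],[0,0,8],0]
    - [[0,0,0],[0,0,10],0]

```text
t: 11.7
ee_pos: [0.5287, -0.0734, 0.0513]
tcp_rot: [0.685, 0.729, 0.0, 0.0]
contact_force: [0.5, 0.0, 1.6]
finger_gap: 0.0004
gripper_force: 1.0
```

Call:
send_rows:
  deltas:
    - [[0,0,0],[0,0,1.5],0]
    - [[0,0,0],[0,0,3],0]
    - [[0,0,0],[0,0,4.5],0]
    - [[0,0,0],[0,0,5.5],0]
    - [[0,0,0],[0,0,6],0]

```text
t: 12.2
ee_pos: [0.5289, -0.0734, 0.0458]
tcp_rot: [0.685, 0.729, 0.0, 0.0]
contact_force: [-7.1, 0.6, 29.5]
finger_gap: 0.0005
gripper_force: 14.9
```

The button is fully down: TCP z 45.8 mm is 6 mm below its top, and the force shows a hard stop. I lift and return to the knob.

Call:
send_rows:
  deltas:
    - [[0,0,0],[0,0,-25],0]
    - [[0,0,0],[0,0,-70],10]
    - [[0,0,0],[0,5,-115],34]
    - [[0,0,0],[45,20,-120],34]
    - [[0,0,0],[90,35,-120],34]

```text
t: 12.7
ee_pos: [0.5589, 0.0191, 0.167]
tcp_rot: [0.686, 0.728, 0.001, 0.001]
contact_force: [0.9, -0.3, -0.3]
finger_gap: 0.0291
gripper_force: 0.0
```

Call:
send_rows:
  deltas:
    - [[0,0,0],[45,12,0],34]
    - [[0,0,0],[90,24,0],34]
    - [[0,0,0],[130,36,0],34]
    - [[0,0,0],[139,36,0],34]
    - [[0,0,0],[139,36,0],34]

```text
t: 13.2
ee_pos: [0.5845, 0.1607, 0.1644]
tcp_rot: [0.684, 0.729, -0.0, -0.0]
contact_force: [0.4, -0.0, -0.4]
finger_gap: 0.0311
gripper_force: 0.0
```

```bash
python3 - <<'E'
from h import *
to(.5866,.160,.061,3.5)
p=eyes.capture('wrist')
for n in ['clip_knob','pivot']: print(n,[(np.round(r['location'],4).tolist(),round(r['confidence'],2)) for r in models.spot_point(p,n)][:3])
E
```

```text
t 13.2 pos [584.5 160.7 164.4] yaw 3.7 F [ 0.4 -0.  -0.4] gap 0.0311 j [ 0.23  0.3   1.95 -0.    0.89  0.17]
turn [-0.001  0.     0.003] shift [ -0.8   2.1 103.4]
clip_knob [([0.5885, 0.1627, 0.076], 0.62)]
pivot [([0.5831, 0.1054, 0.0519], 0.72), ([0.579, 0.0377, 0.0014], 0.62)]
```

Call:
send_rows:
  deltas:
    - [[0,0,0],[-1,2,35],34]
    - [[0,0,0],[-1,2,75],34]
    - [[0,0,0],[-1,2,100],34]
    - [[0,0,0],[-1,2,103],34]
    - [[0,0,0],[-1,2,103],34]

```text
t: 13.85
ee_pos: [0.587, 0.1578, 0.062]
tcp_rot: [0.685, 0.728, -0.0, -0.0]
contact_force: [0.5, -0.2, 0.0]
finger_gap: 0.0313
gripper_force: 0.0
```

```bash
python3 - <<'E'
from h import *
arc(-20)
E
```

```text
t 13.85 pos [587.  157.8  62. ] yaw 3.5 F [ 0.5 -0.2  0. ] gap 0.0313 j [ 0.22  0.45  1.97 -0.    0.72  0.16]
radial deg 87.0 rad 0.0479
[-0.001, 0.0, 0.184] [1.6, 3.7, 4.0]
[-0.001, 0.0, 0.254] [0.8, 7.1, 4.0]
[-0.001, 0.0, 0.324] [-0.2, 10.4, 4.0]
[-0.001, 0.0, 0.393] [-1.4, 13.7, 4.0]
[-0.001, 0.0, 0.463] [-2.8, 16.9, 4.0]
```

Call:
send_rows:
  deltas:
    - [[0,0,0.1],[1.6,3.7,0],34]
    - [[0,0,0.19],[0.8,7.1,0],34]
    - [[0,0,0.28],[-0.2,10.4,0],34]
    - [[0,0,0.37],[-1.4,13.7,0],34]
    - [[0,0,0.46],[-2.8,16.9,0],34]

```text
t: 14.35
ee_pos: [0.6046, 0.1566, 0.0638]
tcp_rot: [0.834, 0.552, 0.0, 0.0]
contact_force: [-3.1, -0.1, -0.3]
finger_gap: 0.0309
gripper_force: 1.5
```

```bash
python3 - <<'E'
from h import *
arc(-25)
E
```

```text
t 14.35 pos [604.6 156.6  63.8] yaw -23.0 F [-3.1 -0.1 -0.3] gap 0.0309 j [ 0.22  0.47  1.94 -0.    0.73  0.62]
radial deg 66.7 rad 0.0507
[0.001, -0.0, 0.092] [-1.0, 4.4, 5.8]
[0.001, -0.0, 0.179] [-1.5, 8.7, 5.8]
[0.001, -0.0, 0.266] [-2.5, 12.9, 5.8]
[0.0, -0.0, 0.353] [-3.8, 17.1, 5.8]
[0.0, -0.0, 0.441] [-5.5, 21.1, 5.8]
```

Call:
send_rows:
  deltas:
    - [[0,0,0.09],[-0.8,4.4,1],34]
    - [[0,0,0.18],[-1.5,8.7,2],34]
    - [[0,0,0.27],[-2.5,12.9,2],34]
    - [[0,0,0.35],[-3.8,17.1,2],34]
    - [[0,0,0.44],[-5.5,21.1,2],34]

```text
t: 14.85
ee_pos: [0.6223, 0.1435, 0.0621]
tcp_rot: [0.934, 0.356, 0.001, 0.0]
contact_force: [-2.9, 0.3, 0.2]
finger_gap: 0.0309
gripper_force: 1.1
```

```bash
python3 - <<'E'
from h import *
arc(-22)
E
```

```text
t 14.85 pos [622.3 143.5  62.1] yaw -48.2 F [-2.9  0.3  0.2] gap 0.0309 j [0.19 0.49 1.91 0.   0.74 1.03]
radial deg 41.5 rad 0.0505
[0.001, -0.001, 0.081] [-0.6, 3.8, 4.1]
[0.001, -0.001, 0.158] [-1.1, 7.6, 4.1]
[0.001, -0.002, 0.235] [-1.8, 11.4, 4.1]
[0.0, -0.002, 0.312] [-2.9, 15.1, 4.1]
[0.0, -0.002, 0.388] [-4.2, 18.7, 4.1]
```

Call:
send_rows:
  deltas:
    - [[0,0,0.08],[-0.5,3.8,0],34]
    - [[0,0,0.16],[-1.1,7.6,0],34]
    - [[0,0,0.24],[-1.8,11.4,0],34]
    - [[0,0,0.31],[-2.9,15.1,0],34]
    - [[0,0,0.39],[-4.2,18.7,0],34]

```text
t: 15.35
ee_pos: [0.6317, 0.1268, 0.0621]
tcp_rot: [0.986, 0.169, 0.001, -0.0]
contact_force: [-2.0, 2.2, 0.2]
finger_gap: 0.031
gripper_force: 1.2
```

Call:
send_rows:
  deltas:
    - [[0,0,0],[0,-5,0],34]
    - [[0,0,0],[0,-8,0],34]
    - [[0,0,0],[0,-8,-30],34]
    - [[0,0,0],[0,-8,-75],34]
    - [[0,0,0],[0,-8,-120],34]

```text
t: 15.85
ee_pos: [0.6277, 0.1349, 0.1817]
tcp_rot: [0.985, 0.172, -0.0, 0.0]
contact_force: [1.0, -0.9, 0.6]
finger_gap: 0.031
gripper_force: 0.0
```

Call:
send_rows:
  deltas:
    - [[0,0,0],[40,0,-10],34]
    - [[0,0,0],[80,0,-20],34]
    - [[0,0,0],[100,0,-20],34]
    - [[0,0,0],[100,0,-20],34]
    - [[0,0,0],[100,0,-20],34]

```text
t: 16.35
ee_pos: [0.722, 0.1685, 0.2]
tcp_rot: [0.985, 0.171, -0.0, 0.0]
contact_force: [0.3, -0.1, -0.1]
finger_gap: 0.0311
gripper_force: 0.0
```

```bash
python3 - <<'E'
from h import *
import cv2
st()
p=eyes.capture('wrist'); cv2.imwrite('pics/w4.png',p['color'][:,:,::-1])
q=eyes.capture('top')
a=cv2.convertScaleAbs(cv2.resize(q['color'][155:205,260:320,::-1],(600,500),interpolation=cv2.INTER_CUBIC),alpha=1.6)
b=cv2.resize(p['color'][:,:,::-1],(0,0),fx=.0+1,fy=1)[:260,:]
cv2.imwrite('pics/t5.png',a)
for n in ['clip_knob','pivot','nose','plate','fence']: print(n,[(np.round(r['location'],4).tolist(),round(r['confidence'],2)) for r in models.spot_point(p,n)+models.spot_point(q,n)][:5])
E
```

```text
t 16.35 pos [722.  168.5 200. ] yaw -70.3 F [ 0.3 -0.1 -0.1] gap 0.0311 j [ 0.2   0.46  1.65 -0.    1.04  1.42]
clip_knob [([0.6288, 0.138, 0.0765], 0.73)]
pivot [([0.5853, 0.1079, 0.0485], 0.7), ([0.5843, 0.111, 0.0535], 0.4)]
nose [([0.5345, 0.0832, 0.0438], 0.67), ([0.537, 0.0755, 0.0399], 0.44)]
plate [([0.7622, 0.0004, 0.0029], 0.76), ([0.5915, 0.0454, 0.0307], 0.83), ([0.3648, 0.0423, -0.0014], 0.69), ([0.7615, -0.0057, 0.0026], 0.58)]
fence [([0.618, 0.0477, 0.0286], 0.49)]
```

View pics/t5.png

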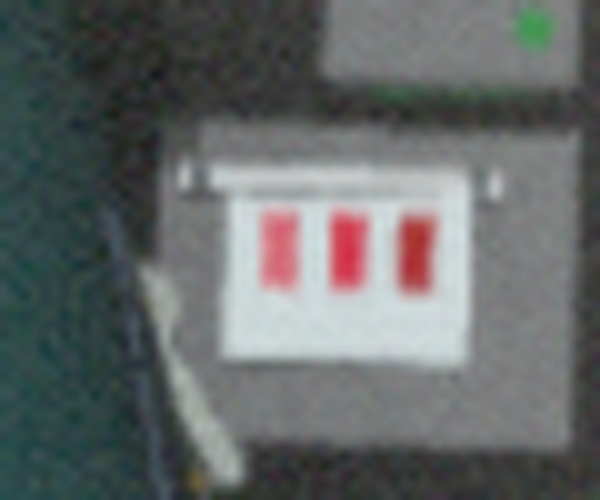

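The clip is swung back clear, with its nose at about (230,470). The plate is still against the fence: its near edge is at image row 191, as it was while pinched. The robot touches nothing.

```bash
python3 -c "
from cell import finish_job
print(finish_job())"
```

```text
the job is handed in; nothing more can be done
None
```

The job is handed in after about 16 s: the plate was pinched against the fence at about 10 N at the knob, the green button was pressed to its stop, and the clip was swung back clear. The last picture shows the plate still home against the fence; the result of the judging was not reported back.

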